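Recharge the dry box and crack its stuck lid

ROBOT

A 6-joint arm with a two-finger parallel gripper is mounted at the origin on the work surface. World frame = base frame: x ahead of the robot, y to its left, z up, the work surface at z = 0. Lengths are in m, angles in rad, forces in N, time in s.
With the tool pointing down it reaches from about 0.25 to 0.775 m from the base axis. Payload 4 kg.
Tool frame: the origin (TCP) lies at the very end of the fingers, on their centre line; the grasp point (between the pads) lies 19 mm behind it (ctrl.grip_point_offset is the distance from the TCP to the grasp point, in m); z points along the fingers, y is the line along which they close (so a half turn about z gives the same grasp; the last joint's range is limited). The gripper opens to 85 mm and grips with 20 to 120 N. Pads are 22 mm wide; open, the fingers measure 114 mm over their backs; the gripper's body (76 mm by 85 mm) begins 54 mm behind the grasp point. The pads swing forward as they close: fully open they stand 13 mm farther back than shut.
Start: joints at [-1.301, 0.087, 1.371, -0, 1.684, -0.103], TCP at [0.2, -0.512, 0.231] pointing down, gripper open.
Joint ranges: [-3.1, 3.1], [-0.76, 2.03], [0.27, 2.55], [-1.08, 4.22], [0.17, 2.65], [-2.57, 2.57]. Speed limits (rad/s): [2.79, 2.79, 3.14, 3.14, 3.14, 3.14].

INTERFACE

Orientations are given as a rotation vector (axis times angle).
In Python, from cell import ctrl gives the robot as it stands.
- The arm moves only by the tool play_rows, never from a script. Its argument "rows" is a list of rows, each an object with "dp": the shift along the tool's x, y, z in mm, a list of three; "turn": the turn, a rotation vector about the tool's x, y, z in units of 8 degrees (1.0 is 8 degrees), a list of three; "grip": the finger opening in mm, from 0 to 85.4. In form: [{"dp": [x, y, z], "turn": [wx, wy, wz], "grip": grip}, ...]. A call has 1 to 20 rows; each row shifts and turns the commanded pose from where the row before left it, along the tool's axes as they then stand; what a row does not reach is not made up. A row lasts 1/8 s, in which the tool goes at most 62.5 mm and 10.7 degrees, less where a joint would pass 70% of its speed; a pose out of reach is approached as far as the arm can. A call is refused whole if a number of a shift passes 62.5 or a number of a turn 1, either way. A call with a gripper value outside its range is refused whole. The fingers move at their own pace and stop on an object; the grip force is fixed at half the most. Time passes only in rows, so rows that do not move let the fingers close. It gives the time, the measured TCP pose, the force, the opening and the grip force at its end, in the units of the state.
- ctrl.state(): the state, without advancing time (a new reading comes with each control period).
- ctrl.grab_frame(name): name is "side" or "top" or "wrist"; returns (picture, depth): 420x560x3 uint8, red, green, blue; 420x560 float32, m along the optical axis (not along the pixel's ray), 0 where there is no reading.
- ctrl.calibration(name): a dict with "K" (3x3 intrinsics, pixels), "R" (3x3) and "t" (3): a world point X has camera coordinates R X + t. Camera axes: x right, y down, z forward; pixel columns grow to the right and rows downward; lengths in m; the calibration is good to about 2 mm. A picture is of the moment at which its call begins: read the wrist's pose just before it. calibration takes no time and is no camera call; for the wrist camera it gives the pose at the moment of the call.
- ctrl.hand_in(): hands the job in; it is judged then, once.
Trained networks look in the newest picture that a camera, given by its name, has taken for a name from the list of things; names that differ only in an ending like _2 or _b are one class to them, and where a whole thing is asked for, a point or a joint stands for the part that bears it (a point fixed in the world has none). Each returns a list of dicts, best first, with "score" (0 to 1); they miss things now and then, are a little off and sometimes report something else, mostly with a low value. They report only what shows in the picture. A call takes as long as a camera call. They do not tell look-alikes from the thing itself.
- ctrl.recognise(thing, camera): "box" ([left, top, right, bottom] in pixels, round what is visible of it).
- ctrl.cut_out(thing, camera): "pixels" (420x560 bool, what is visible of it) and "box" ([left, top, right, bottom] in pixels, round what is visible of it).
- ctrl.spot_point(thing, camera): "point" ([row, column] in pixels: a listed point, or the origin of a listed thing).
The state is a dict: "clock": time; "joints": joint angles; "joint_vel": joint speeds; "effort": joint torques, N m; "eef_pos": TCP position; "orientation": TCP orientation; "ft_force": force on the tool from outside, world axes, zero at the start; "torque": the same for the moment, N m; "grip_width": finger opening in m; "grip_force": force on a finger pad.
Only numpy, scipy, OpenCV 4.12 (cv2) and the standard library are available. Lean on these libraries where they do the work, as an engineer would, in place of code of your own. Each camera call takes 0.05 s, during which the arm holds its last target. There are 200 camera calls.

TASK

Freshen the grey dry box: first slide the green drying tube, white cap up, fully home into the white socket on the side of the box and let go of it. Then take the blue lid by its steel handle, break it free of its tight seal without jerking it up high, and finish while holding it level over the box, about 30 mm above its seat, so that the stale air gets out. Leave everything else on the bench where it is.

Things in the scene. Friction and masses are not known exactly. Their poses are not given: they have to be found in the camera images.
- tube_mid (a point): centre (half-way up, on the axis) of a loose green plastic drying tube with a white cap, standing upright on the bench to the left or right of the dry box: a smooth cylinder 32 mm in diameter, 120 mm tall including the 16 mm cap, about 70 g; its foot is chamfered 3.5 mm over its lowest 5 mm. z runs along the tube towards the cap
- socket_mouth (a point): centre of the mouth of the socket: a fixed white block 52 x 52 mm at the left (+y) side of the dry box, its top 77 mm above the bench. The vertical round hole is 35 mm in diameter, 55 mm deep to its floor, with a 3 mm chamfer at the mouth. The tube fully home has its centre 5 mm above this point and sticks out 65 mm. Axes as the dry box
- cup: bystander: white ceramic cup, 60 mm in diameter, 75 mm tall, origin at the centre of its underside
- awl: bystander: steel ball-end awl with dark wooden handle, about 170 mm long, lying on the bench in front of the box; origin at its middle on the bench
- grommets: bystander: white grommet strip, 150 x 12 mm and 15 mm tall, lying on the bench; origin at the centre of its underside
- string_reel: bystander: yellow reel, 90 mm in diameter, 30 mm tall, far left of the box; origin at the centre of its underside
- parts_bin: bystander: red open bin, 110 x 140 x 50 mm, far right of the box; origin at the centre of its underside
- tube: the green drying tube as a body; its origin is the centre of its foot, 60 mm below point tube_mid
- drybox: the grey dry box, fixed to the bench: 180 mm in x, 160 mm in y, 98 mm tall with the lid on, rim 88 mm above the bench. Origin at the centre of its underside; x points away from the robot, y to the robot's left, z up (turned by the box's yaw). The socket's axis lies at x -30, y +125 mm; with the lid shut the handle's bar is at x 0, y 0, z 134 mm
- lid_bar (a point): middle of the round steel bar of the lid's handle: 12 mm in diameter, along y, 84 mm long between the two upright posts at its ends, 36 mm above the lid's top, over the lid's middle. Axes as the lid (shut: as the dry box). Lid shut: 134 mm above the bench; this height minus 134 mm is how far the lid is raised
- lid: the blue lift-off lid, 186 x 166 x 10 mm, about 0.4 kg, with a plug 22 mm deep below; origin at the centre of the slab's underside, z up. Two sprung rubber seal bars inside the box grip the plug: breaking free takes about 14 to 23 N straight up (weight included) at the handle in the first 3 mm, fading to only the weight once raised 15 mm; it then comes up freely and can jump
Not all that is in view belongs to the job. Of the things like the lid, leave any that is brown; of the rest the smaller one is meant.

How it is judged:
On the way, in this order (a step that is already met when the one before it is completed fails the run):
1. the tube stands fully home in the socket and has been let go, the lid still shut (z of tube_mid in the frame of socket_mouth below 0.009 m and horizontal distance between tube_mid and socket_mouth below 0.008 m and angle between tube_mid's own z axis and vertical below 0.12 rad and contact force between tube and the fingers below 0.1 N and z of lid_bar in the frame of drybox below 0.139 m), for 0.2 s.
2. the lid has broken free of its seal, pulled by its handle (z of lid_bar in the frame of drybox above 0.152 m and contact force between lid_c2 and the fingers above 0.5 N), for 0.2 s.
At the end, for the whole second after the job is handed in: Tube in the socket: within 4 mm of fully home, 8 mm of the hole's axis, 7 degrees of upright, let go. Lid at rest, held by the fingers on its handle 20 to 45 mm above its seat, within 30 mm of centred over the box and 14 degrees of level, not touching the box (z of tube_mid in the frame of socket_mouth below 0.009 m and horizontal distance between tube_mid and socket_mouth below 0.008 m and angle between tube_mid's own z axis and vertical below 0.12 rad and contact force between tube and the fingers below 0.1 N and z of lid_bar in the frame of drybox between 0.154 and 0.179 m and horizontal distance between lid_bar and drybox below 0.03 m and angle between lid_bar's own z axis and vertical below 0.25 rad and linear speed of lid below 0.03 m/s and contact force between lid and drybox below 0.3 N and contact force between lid_c2 and the fingers above 0.5 N); the arm keeps its last pose, push and grip.
It fails at once if the lid is jerked up high (more than 80 mm above its seat) (z of lid_bar in the frame of drybox above 0.214 m).
It fails at once if the lid is opened before the tube is in its socket (z of lid_bar in the frame of drybox above 0.144 m and (not (z of tube_mid in the frame of socket_mouth below 0.02 m) or not (horizontal distance between tube_mid and socket_mouth below 0.012 m))).
It fails at once if a bystander (cup, awl, grommet strip, reel, bin) is moved more than 25 mm (distance of any of cup, awl, grommets, string_reel, parts_bin from where it was at the start of the episode above 0.025 m).
It also fails if it takes over 58 s, if anything falls off the work surface, if the arm or the gripper's body presses on something with over 40 N, if the wrist force passes 120 N, or if a joint passes its speed limit or range.

## Working session

There is one attempt and no reset: what is moved stays moved. The work goes in short steps, Python scripts to look and compute and a tool call to move; the robot and the scene stay as the last step left them, time stands still between calls to the robot, and variables do not carry over. Pictures are saved under pics/ and viewed, at most 10 in all, crops included, and the job is handed in when it is done.

Besides the shell and the picture viewer there is one more tool, called after ">>>" as a command line: name --argument value ..., lists and objects as JSON in quotes. play_rows: Moves the arm, as the interface text tells. Its arguments: {"type":"object","properties":{"rows":{"type":"array"}},"required":["rows"]}

```bash
ls; mkdir -p pics; python3 - <<'E'
from cell import ctrl
import cv2,numpy as np
s=ctrl.state();print(s['clock'],s['eef_pos'],s['orientation'],s['ft_force'],s['grip_width'],ctrl.grip_point_offset)
ims=[]
for n in ['side','top']:
    p,d=ctrl.grab_frame(n);cv2.imwrite(f'pics/{n}0.png',p[:,:,::-1]);np.save(f'{n}_d.npy',d)
    c=ctrl.calibration(n);print(n,(-c['R'].T@c['t']).round(3),c['K'].round(1).tolist(),c['R'].round(3).tolist(),(d>0).mean())
    for t in ['tube_mid','socket_mouth','lid_bar','drybox','cup','awl','grommets']:
        print(n,t,[(r['score'].__round__(2),np.round(r['point']).tolist()) for r in ctrl.spot_point(t,n)])
E
```

```text
pics
0.0 [ 0.20018627 -0.5117275   0.23011323] [-3.08494770e+00 -5.81808498e-01  3.17580043e-04] [-0.36011019 -0.13321989  0.33233071] 0.08539909495550373 0.0187
side [0.383 0.717 0.746] [[404.6, 0.0, 279.3], [0.0, 404.6, 209.7], [0.0, 0.0, 1.0]] [[-0.998, -0.053, 0.021], [-0.051, 0.675, -0.736], [0.025, -0.736, -0.677]] 0.9960586734693877
side tube_mid [(0.58, [346.0, 235.0])]
side socket_mouth [(0.97, [233.0, 218.0])]
side lid_bar [(0.95, [378.0, 371.0]), (0.7, [144.0, 361.0])]
side drybox [(0.9, [216.0, 215.0]), (0.58, [190.0, 213.0])]
side cup [(0.61, [159.0, 265.0])]
side awl [(0.86, [205.0, 289.0]), (0.58, [267.0, 287.0])]
side grommets [(0.66, [266.0, 288.0]), (0.58, [345.0, 235.0])]
top [0.347 0.006 1.438] [[493.9, 0.0, 280.8], [0.0, 493.9, 206.5], [0.0, 0.0, 1.0]] [[0.009, -1.0, -0.014], [-0.998, -0.008, -0.056], [0.055, 0.015, -0.998]] 0.9961522108843538
top tube_mid [(0.75, [185.0, 168.0])]
top socket_mouth [(0.86, [161.0, 266.0])]
top lid_bar [(0.97, [148.0, 309.0]), (0.66, [295.0, 400.0]), (0.55, [276.0, 149.0])]
top drybox [(0.52, [224.0, 254.0])]
top cup [(0.8, [197.0, 404.0]), (0.44, [150.0, 312.0])]
top awl [(0.5, [223.0, 332.0])]
top grommets [(0.77, [221.0, 249.0])]
```

View pics/side0.png

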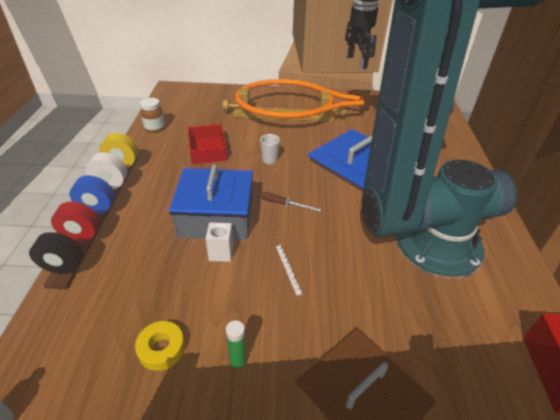

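View pics/top0.png

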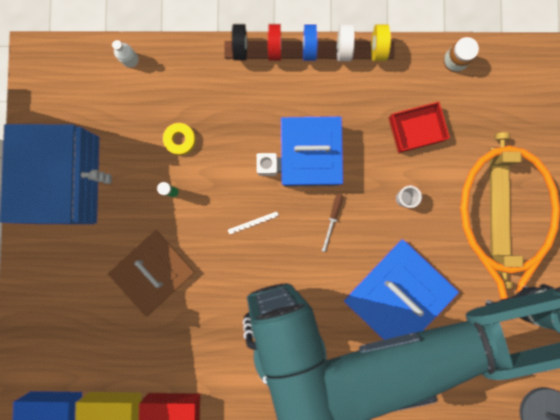

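The side view shows the grey box with a small blue lid, its handle at (212,182), the white socket at (218,235) and the tube at (236,345). The top view shows that lid at (312,150), the socket at (266,162) and the tube at (168,189). The larger blue lid at (405,290) and the brown one at (150,272) are look-alikes to leave alone.

```bash
cat > h.py <<'E'
import numpy as np,cv2
from cell import ctrl
def cloud(d,c):
    v,u=np.mgrid[:420,:560]; K=c['K']
    P=np.stack([(u-K[0,2])/K[0,0]*d,(v-K[1,2])/K[1,1]*d,d],-1)
    return (P-c['t'])@c['R']      # R^T (p-t)
def tri(obs):  # [(calib,(row,col))]
    A=[]
    for c,(r,u) in obs:
        M=c['K']@np.c_[c['R'],c['t']]
        A+=[u*M[2]-M[0],r*M[2]-M[1]]
    A=np.array(A);X=np.linalg.lstsq(A[:,:3],-A[:,3],rcond=None)[0]
    return X
E
python3 - <<'E'
from h import *
cal={n:ctrl.calibration(n) for n in('side','top')}
C={n:cloud(np.load(n+'_d.npy'),cal[n]) for n in cal}
im={n:cv2.imread(f'pics/{n}0.png').astype(int) for n in cal}
f=lambda a,b:tri([(cal['side'],a),(cal['top'],b)]).round(4)
print('socket tri',f((233,218),(161,266)),'tube mid tri',f((346,235),(185,168)))
print('bar tri',f((182,212),(148,311)))
# clouds
for n in cal:
    P=C[n];B,G,R=[im[n][:,:,i] for i in range(3)]
    roi=np.zeros(B.shape,bool)
    if n=='side': roi[160:270,165:262]=1; tr=np.zeros_like(roi);tr[310:375,215:255]=1
    else: roi[105:195,250:350]=1; tr=np.zeros_like(roi);tr[175:205,150:185]=1
    blue=roi&(B>120)&(B>1.6*R)&(B>1.4*G)
    Q=P[blue&(P[...,2]>.09)&(P[...,2]<.106)]
    print(n,'lid top z',np.median(Q[:,2]).round(4),cv2.minAreaRect(Q[:,:2].astype(np.float32)))
    H=P[roi&(P[...,2]>.125)]
    print('bar n',len(H),H.mean(0).round(4),H.max(0).round(4),cv2.minAreaRect(H[:,:2].astype(np.float32)))
    T=P[tr&(P[...,2]>.02)]
    print('tube',len(T),T.min(0).round(4),T.max(0).round(4)); c=T[T[:,2]>.11]; print(' cap top',len(c),np.median(c,0).round(4),c.min(0).round(4),c.max(0).round(4))
    S=P[roi&(P[...,2]>.07)&(P[...,2]<.084)&(R>140)&(abs(R-B)<50)]
    if len(S): print('sock',len(S),np.median(S[:,2]),cv2.minAreaRect(S[:,:2].astype(np.float32)))
E
```

```text
socket tri [0.5485 0.0689 0.0671] tube mid tri [0.4769 0.3442 0.0593]
bar tri [ 0.578  -0.0541  0.1184]
side lid top z 0.0987 ((0.5761712789535522, -0.05246054381132126), (0.18479828536510468, 0.1669190227985382), 1.1689869165420532)
bar n 176 [0.5346 0.115  0.2657] [0.582  0.7171 0.7464] ((0.49110227823257446, 0.3125227093696594), (0.02734793722629547, 0.8371784090995789), 13.1058931350708)
tube 721 [0.3829 0.3283 0.0201] [0.4824 0.7171 0.7464]
 cap top 295 [0.4657 0.3471 0.1198] [0.3829 0.3283 0.11  ] [0.4824 0.7171 0.7464]
sock 306 0.07651001210727415 ((0.5436096787452698, 0.07058992236852646), (0.052716515958309174, 0.054915815591812134), 2.404339551925659)
top lid top z 0.0995 ((0.5761796236038208, -0.0553864985704422), (0.18583308160305023, 0.16589727997779846), 1.0687111616134644)
bar n 192 [ 0.5318 -0.042   0.3895] [0.5814 0.0064 1.4379] ((0.4815167188644409, -0.009885117411613464), (0.08580727130174637, 0.2565716505050659), 64.57938385009766)
tube 213 [0.3472 0.0064 0.0206] [0.4819 0.3587 1.4379]
 cap top 124 [0.4672 0.3424 0.1202] [0.3472 0.0064 0.111 ] [0.4819 0.3587 1.4379]
sock 234 0.07716583562447363 ((0.5433604121208191, 0.06853924691677094), (0.05165061354637146, 0.050374824553728104), 0.8779140114784241)
```

>>> play_rows --rows '[{"dp": [0,0,0],"turn": [0,0,-0.953],"grip": 85},{"dp": [0,0,0],"turn": [0,0,-0.953],"grip": 85},{"dp": [0,0,0],"turn": [0,0,-0.953],"grip": 85},{"dp": [0,0,0],"turn": [0,0,-0.953],"grip": 85},{"dp": [0,0,0],"turn": [0,0,-0.953],"grip": 85},{"dp": [0,0,0],"turn": [0,0,-0.953],"grip": 85},{"dp": [0,0,0],"turn": [0,0,-0.953],"grip": 85},{"dp": [0,0,0],"turn": [0,0,-0.953],"grip": 85},{"dp": [0,0,0],"turn": [0,0,-0.953],"grip": 85}]'

```text
clock: 1.92
eef_pos: [0.2003, -0.5122, 0.2314]
orientation: [2.217, 2.226, -0.0]
ft_force: [0.7, -0.1, 0.3]
grip_width: 0.0846
grip_force: 0.0
```

>>> play_rows --rows '[{"dp": [45,14,0],"turn": [0,0,0],"grip": 85},{"dp": [45,14,0],"turn": [0,0,0],"grip": 85},{"dp": [45,14,0],"turn": [0,0,0],"grip": 85},{"dp": [45,14,0],"turn": [0,0,0],"grip": 85},{"dp": [45,14,0],"turn": [0,0,0],"grip": 85},{"dp": [45,14,0],"turn": [0,0,0],"grip": 85},{"dp": [45,14,0],"turn": [0,0,0],"grip": 85},{"dp": [45,14,0],"turn": [0,0,0],"grip": 85},{"dp": [45,14,0],"turn": [0,0,0],"grip": 85},{"dp": [45,14,0],"turn": [0,0,0],"grip": 85},{"dp": [45,14,0],"turn": [0,0,0],"grip": 85},{"dp": [45,14,0],"turn": [0,0,0],"grip": 85},{"dp": [45,14,0],"turn": [0,0,0],"grip": 85},{"dp": [45,14,0],"turn": [0,0,0],"grip": 85},{"dp": [45,14,0],"turn": [0,0,0],"grip": 85},{"dp": [45,14,0],"turn": [0,0,0],"grip": 85},{"dp": [45,14,0],"turn": [0,0,0],"grip": 85},{"dp": [45,14,0],"turn": [0,0,0],"grip": 85}]'

```text
clock: 4.18
eef_pos: [0.453, 0.2993, 0.2314]
orientation: [2.221, 2.221, 0.001]
ft_force: [0.4, -0.9, -0.3]
grip_width: 0.0851
grip_force: 0.0
```

```bash
python3 - <<'E'
from h import *
c=ctrl.calibration('wrist');p,d=ctrl.grab_frame('wrist');cv2.imwrite('pics/w1.png',p[:,:,::-1])
P=cloud(d,c);print((-c['R'].T@c['t']).round(3),ctrl.state()['eef_pos'])
for t in ['tube_mid']: print(t,[(round(r['score'],2),np.round(r['point']).tolist()) for r in ctrl.spot_point(t,'wrist')])
m=(d>0)&(P[...,2]>.115)&(P[...,2]<.126)&(abs(P[...,0]-.467)<.04)&(abs(P[...,1]-.344)<.04)
Q=P[m];print(len(Q),np.median(Q,0),cv2.minEnclosingCircle(Q[:,:2].astype(np.float32)),np.argwhere(m).mean(0) if len(Q) else 0)
m=(d>0)&(P[...,2]>.03)&(P[...,2]<.115)&(abs(P[...,0]-.467)<.04)&(abs(P[...,1]-.344)<.04)
if m.sum(): print(m.sum(),P[m].min(0),P[m].max(0))
E
```

```text
[0.453 0.382 0.375] [0.45379139 0.30417156 0.23012657]
tube_mid [(0.58, [148.0, 294.0])]
1361 [0.46579957 0.34480074 0.1205307 ] ((0.4657888412475586, 0.34437909722328186), 0.016020309180021286) [155.75459221 299.81337252]
226 [0.45002423 0.34576214 0.03026123] [0.47591208 0.3602323  0.11498117]
```

View pics/w1.png

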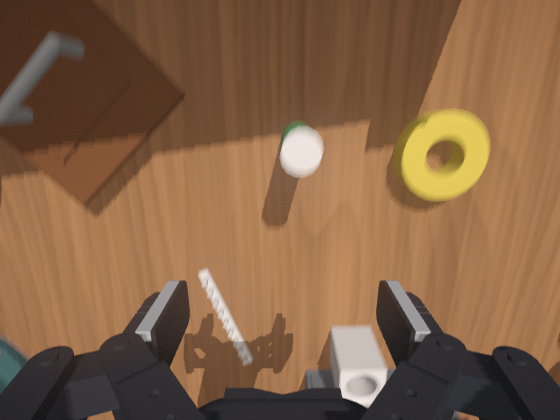

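The wrist view shows the tube cap at (301,152), the reel clear at (442,155) and the socket at the lower right. The cap's centre is at (0.4658, 0.3446), 0.1205 high, with a 16 mm radius, so it fits the tube's stated size.

>>> play_rows --rows '[{"dp": [14,4,0],"turn": [0,0,0],"grip": 85},{"dp": [14,4,0],"turn": [0,0,0],"grip": 85},{"dp": [12,4,0],"turn": [0,0,0],"grip": 85},{"dp": [0,0,30],"turn": [0,0,0],"grip": 85},{"dp": [0,0,30],"turn": [0,0,0],"grip": 85},{"dp": [0,0,15],"turn": [0,0,0],"grip": 85},{"dp": [0,0,0],"turn": [0,0,0],"grip": 85},{"dp": [0,0,0],"turn": [0,0,0],"grip": 85}]'

```text
clock: 5.28
eef_pos: [0.4655, 0.338, 0.1579]
orientation: [2.222, 2.22, 0.004]
ft_force: [-0.3, -0.1, -0.2]
grip_width: 0.0852
grip_force: 0.0
```

>>> play_rows --rows '[{"dp": [6.5,0,0],"turn": [0,0,0],"grip": 85},{"dp": [0,0,0],"turn": [0,0,0],"grip": 85},{"dp": [0,0,26],"turn": [0,0,0],"grip": 85},{"dp": [0,0,30],"turn": [0,0,0],"grip": 85},{"dp": [0,0,20],"turn": [0,0,0],"grip": 85},{"dp": [0,0,10],"turn": [0,0,0],"grip": 85},{"dp": [0,0,0],"turn": [0,0,0],"grip": 60},{"dp": [0,0,0],"turn": [0,0,0],"grip": 40},{"dp": [0,0,0],"turn": [0,0,0],"grip": 20},{"dp": [0,0,0],"turn": [0,0,0],"grip": 20},{"dp": [0,0,0],"turn": [0,0,0],"grip": 20},{"dp": [0,0,0],"turn": [0,0,0],"grip": 20}]'

```text
clock: 6.78
eef_pos: [0.4657, 0.3447, 0.0718]
orientation: [2.221, 2.22, 0.005]
ft_force: [0.5, 0.6, 5.8]
grip_width: 0.0309
grip_force: 59.6
```

>>> play_rows --rows '[{"dp": [0,0,-10],"turn": [0,0,0],"grip": 20},{"dp": [0,0,-30],"turn": [0,0,0],"grip": 20},{"dp": [0,0,-40],"turn": [0,0,0],"grip": 20},{"dp": [0,0,-40],"turn": [0,0,0],"grip": 20},{"dp": [0,0,-38],"turn": [0,0,0],"grip": 20},{"dp": [-20,4,0],"turn": [0,0,0],"grip": 20},{"dp": [-35,9,0],"turn": [0,0,0],"grip": 20},{"dp": [-40,10,0],"turn": [0,0,0],"grip": 20},{"dp": [-40,10,0],"turn": [0,0,0],"grip": 20},{"dp": [-40,10,0],"turn": [0,0,0],"grip": 20},{"dp": [-40,10,0],"turn": [0,0,0],"grip": 20},{"dp": [-40,10,0],"turn": [0,0,0],"grip": 20},{"dp": [-35,10,0],"turn": [0,0,0],"grip": 20},{"dp": [-25,5,0],"turn": [0,0,0],"grip": 20},{"dp": [0,0,0],"turn": [0,0,0],"grip": 20},{"dp": [0,0,0],"turn": [0,0,0],"grip": 20},{"dp": [0,0,0],"turn": [0,0,0],"grip": 20}]'

```text
clock: 8.9
eef_pos: [0.5421, 0.0299, 0.2278]
orientation: [-2.22, -2.222, 0.001]
ft_force: [-0.4, -0.2, 0.4]
grip_width: 0.0308
grip_force: 59.3
```

```bash
python3 - <<'E'
from h import *
c=ctrl.calibration('wrist');p,d=ctrl.grab_frame('wrist');cv2.imwrite('pics/w2.png',p[:,:,::-1]);np.save('w2.npy',d)
P=cloud(d,c);s=ctrl.state();print((-c['R'].T@c['t']).round(3),s['eef_pos'],s['grip_width'])
print([(round(r['score'],2),np.round(r['point']).tolist()) for r in ctrl.spot_point('socket_mouth','wrist')])
m=(d>0)&(P[...,2]>.072)&(P[...,2]<.082)&(abs(P[...,0]-.5435)<.04)&(abs(P[...,1]-.07)<.04)
Q=P[m];print(len(Q),np.median(Q[:,2]),cv2.minAreaRect(Q[:,:2].astype(np.float32)))
p,_=ctrl.grab_frame('side');cv2.imwrite('pics/s2.png',cv2.resize(p[100:300,130:350,::-1],None,fx=3,fy=3,interpolation=2)[:600])
E
```

```text
[0.542 0.113 0.371] [0.54218372 0.02996124 0.22803286] 0.030748489899039735
[(0.61, [155.0, 284.0])]
2356 0.07734381948967117 ((0.542482316493988, 0.07013821601867676), (0.05197786167263985, 0.052231915295124054), 1.1141833066940308)
```

View pics/w2.png

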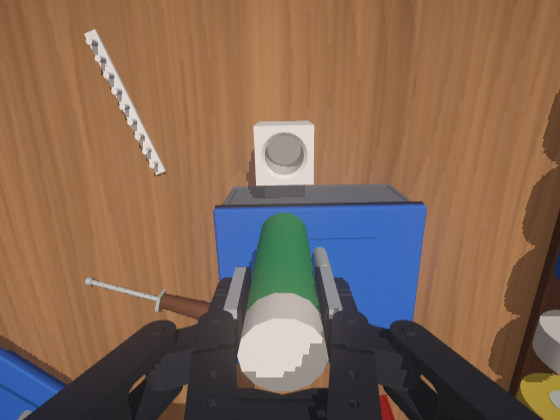

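View pics/s2.png

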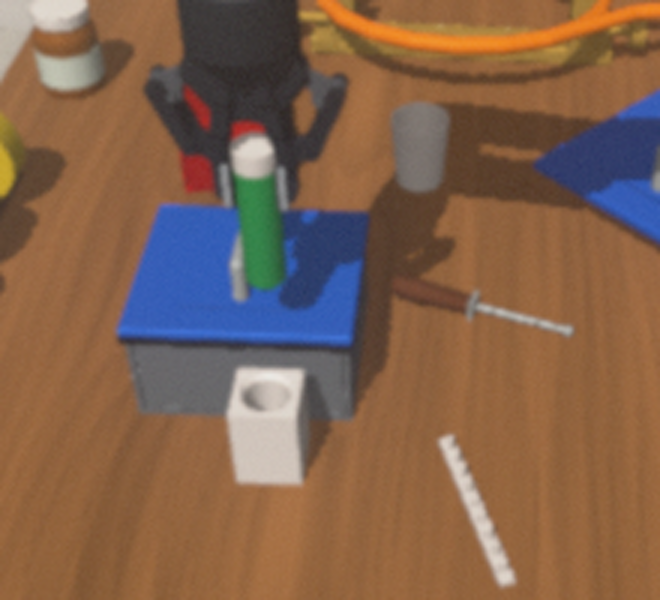

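The wrist view shows the socket mouth clear at (285,153) and the tube held between the fingers around (283,290). In the side view the tube hangs above the lid, close to upright. Next I'll measure the tube's tilt and offset in the hand.

```bash
python3 - <<'E'
from h import *
c=ctrl.calibration('wrist');d=np.load('w2.npy');P=cloud(d,c)
m=(d>0)&(P[...,2]>.155)&(P[...,2]<.29)&(abs(P[...,0]-.542)<.03)&(abs(P[...,1]-.03)<.03)
m[:, :240]=0; m[:,330:]=0
im=cv2.imread('pics/w2.png').astype(int)
g=m&(((im[...,1]>1.5*im[...,2])&(im[...,1]>50)))
for z in np.arange(.16,.28,.01):
    Q=P[g&(abs(P[...,2]-z)<.005)]
    if len(Q)>20:
        b,*_=np.linalg.lstsq(np.c_[2*Q[:,:2],np.ones(len(Q))],(Q[:,:2]**2).sum(1),rcond=None)
        print(round(z,3),len(Q),Q[:,0].min().round(4),Q[:,0].max().round(4),'ymax',np.percentile(Q[:,1],98).round(4),'circ',b[:2].round(4),np.sqrt(b[2]+b[:2]@b[:2]).round(4))
w=m&(im.min(-1)>150);Q=P[w&(P[...,2]>.255)];print('cap',len(Q),np.median(Q,0),Q.min(0),Q.max(0),Q[:,2].max())
E
```

```text
0.16 61 0.5267 0.557 ymax 0.0454 circ [0.5423 0.0295] 0.0157
0.17 215 0.5265 0.5578 ymax 0.0453 circ [0.5423 0.0295] 0.0157
0.18 246 0.5268 0.5575 ymax 0.0454 circ [0.5423 0.0297] 0.0156
0.19 280 0.5265 0.5573 ymax 0.0454 circ [0.5422 0.0296] 0.0157
0.2 335 0.5263 0.5571 ymax 0.0454 circ [0.5422 0.0296] 0.0157
0.21 382 0.5265 0.5579 ymax 0.0454 circ [0.5421 0.0296] 0.0156
0.22 452 0.527 0.5577 ymax 0.0455 circ [0.5421 0.0296] 0.0156
0.23 520 0.5271 0.5565 ymax 0.0454 circ [0.542  0.0294] 0.0157
0.24 645 0.5276 0.5563 ymax 0.0454 circ [0.542  0.0295] 0.0156
0.25 767 0.5278 0.5563 ymax 0.0454 circ [0.542  0.0297] 0.0155
0.26 483 0.5289 0.5561 ymax 0.0455 circ [0.5419 0.0299] 0.0153
cap 5146 [0.54067654 0.03768202 0.2767762 ] [0.5267105  0.01934629 0.26039317] [0.55910746 0.04592821 0.27875999] 0.27875999246459243
```

>>> play_rows --rows '[{"dp": [20,0.3,0],"turn": [0,0,0],"grip": 20},{"dp": [20.5,0.3,0],"turn": [0,0,0],"grip": 20},{"dp": [0,0,20],"turn": [0,0,0],"grip": 20},{"dp": [0,0,30],"turn": [0,0,0],"grip": 20},{"dp": [0,0,15],"turn": [0,0,0],"grip": 20},{"dp": [0,0,5],"turn": [0,0,0],"grip": 20},{"dp": [0,0,5],"turn": [0,0,0],"grip": 20},{"dp": [0,0,5],"turn": [0,0,0],"grip": 20},{"dp": [0,0,5],"turn": [0,0,0],"grip": 20},{"dp": [0,0,5],"turn": [0,0,0],"grip": 20},{"dp": [0,0,0],"turn": [0,0,0],"grip": 20}]'

```text
clock: 10.42
eef_pos: [0.5429, 0.0695, 0.1377]
orientation: [-2.222, -2.22, 0.001]
ft_force: [0.3, 0.2, -0.5]
grip_width: 0.0306
grip_force: 59.4
```

>>> play_rows --rows '[{"dp": [0,0,8],"turn": [0,0,0],"grip": 20},{"dp": [0,0,8],"turn": [0,0,0],"grip": 20},{"dp": [0,0,8],"turn": [0,0,0],"grip": 20},{"dp": [0,0,8],"turn": [0,0,0],"grip": 20},{"dp": [0,0,4],"turn": [0,0,0],"grip": 20},{"dp": [0,0,4],"turn": [0,0,0],"grip": 20},{"dp": [0,0,3],"turn": [0,0,0],"grip": 20},{"dp": [0,0,1.5],"turn": [0,0,0],"grip": 20},{"dp": [0,0,0],"turn": [0,0,0],"grip": 20}]'

```text
clock: 11.55
eef_pos: [0.5433, 0.0696, 0.094]
orientation: [2.222, 2.221, 0.0]
ft_force: [-0.2, 0.4, -1.0]
grip_width: 0.0306
grip_force: 59.3
```

>>> play_rows --rows '[{"dp": [0,0,1],"turn": [0,0,0],"grip": 20},{"dp": [0,0,0],"turn": [0,0,0],"grip": 20}]'

```text
clock: 11.8
eef_pos: [0.5435, 0.0696, 0.0937]
orientation: [2.221, 2.22, 0.001]
ft_force: [-1.9, -0.2, 5.6]
grip_width: 0.0308
grip_force: 59.8
```

>>> play_rows --rows '[{"dp": [0,0,0],"turn": [0,0,0],"grip": 60},{"dp": [0,0,0],"turn": [0,0,0],"grip": 80},{"dp": [0,0,0],"turn": [0,0,0],"grip": 80},{"dp": [0,0,0],"turn": [0,0,0],"grip": 80},{"dp": [0,0,-10],"turn": [0,0,0],"grip": 80},{"dp": [0,0,-30],"turn": [0,0,0],"grip": 80},{"dp": [0,0,-40],"turn": [0,0,0],"grip": 80},{"dp": [0,0,-40],"turn": [0,0,0],"grip": 80},{"dp": [0,0,-10],"turn": [0,0,0],"grip": 80},{"dp": [-40,0,0],"turn": [0,0,0],"grip": 80},{"dp": [-40,0,0],"turn": [0,0,0],"grip": 80},{"dp": [-30,0,0],"turn": [0,0,0],"grip": 80},{"dp": [0,0,0],"turn": [0,0,0],"grip": 80},{"dp": [0,0,0],"turn": [0,0,0],"grip": 80}]'

```text
clock: 13.55
eef_pos: [0.5429, -0.0398, 0.2222]
orientation: [-2.221, -2.22, 0.0]
ft_force: [0.4, -0.2, -0.8]
grip_width: 0.0802
grip_force: 0.0
```

```bash
python3 - <<'E'
from h import *
c=ctrl.calibration('wrist');p,d=ctrl.grab_frame('wrist');cv2.imwrite('pics/w3.png',p[:,:,::-1])
P=cloud(d,c);s=ctrl.state();print(s['eef_pos'],s['ft_force'])
def sel(z0,z1,x,y,r): return P[(d>0)&(P[...,2]>z0)&(P[...,2]<z1)&(abs(P[...,0]-x)<r)&(abs(P[...,1]-y)<r)]
Q=sel(.13,.16,.5427,.0701,.03);T=Q[Q[:,2]>np.percentile(Q[:,2],60)-.003];print('tube top',np.median(T[:,2]),cv2.minEnclosingCircle(T[:,:2].astype(np.float32)))
Q=sel(.12,.146,.576,-.054,.055);r=cv2.minAreaRect(Q[:,:2].astype(np.float32));print('bar',len(Q),np.percentile(Q[:,2],97),r)
print([(round(r['score'],2),np.round(r['point']).tolist()) for r in ctrl.spot_point('lid_bar','wrist')])
E
```

```text
[ 0.5429162  -0.03946648  0.22234475] [ 0.21571751 -0.09155062 -0.01930616]
tube top 0.14262698431721987 ((0.5437727570533752, 0.06940514594316483), 0.016055332496762276)
bar 1947 0.14113874928194028 ((0.5750124454498291, -0.053591884672641754), (0.012149746529757977, 0.0947296991944313), 1.1614100933074951)
[(0.58, [240.0, 328.0])]
```

View pics/w3.png

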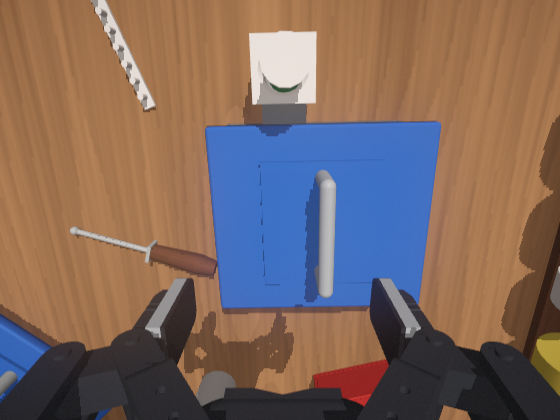

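The wrist view shows the tube seated in the socket at (283,65), its top measured at 142.6 mm against 142 when home. The lid's handle bar is at (326,235), which puts it at (0.575, -0.0536), about 135 mm high at its axis and turned 1.2°.

>>> play_rows --rows '[{"dp": [-7,16,0],"turn": [0,0,-0.145],"grip": 80},{"dp": [-7,16,0],"turn": [0,0,0],"grip": 80},{"dp": [0,0,30],"turn": [0,0,0],"grip": 80},{"dp": [0,0,40],"turn": [0,0,0],"grip": 80},{"dp": [0,0,25],"turn": [0,0,0],"grip": 80},{"dp": [0,0,12],"turn": [0,0,0],"grip": 80},{"dp": [0,0,0],"turn": [0,0,0],"grip": 80},{"dp": [0,0,0],"turn": [0,0,0],"grip": 50},{"dp": [0,0,0],"turn": [0,0,0],"grip": 25},{"dp": [0,0,0],"turn": [0,0,0],"grip": 0},{"dp": [0,0,0],"turn": [0,0,0],"grip": 0},{"dp": [0,0,0],"turn": [0,0,0],"grip": 0},{"dp": [0,0,0],"turn": [0,0,0],"grip": 0},{"dp": [0,0,0],"turn": [0,0,0],"grip": 0},{"dp": [0,0,0],"turn": [0,0,0],"grip": 0}]'

```text
clock: 15.52
eef_pos: [0.5756, -0.0542, 0.1165]
orientation: [2.198, 2.242, 0.001]
ft_force: [-0.3, 0.3, 5.2]
grip_width: 0.0102
grip_force: 58.6
```

>>> play_rows --rows '[{"dp": [0,0,-1],"turn": [0,0,0],"grip": 0},{"dp": [0,0,-1],"turn": [0,0,0],"grip": 0},{"dp": [0,0,-1],"turn": [0,0,0],"grip": 0},{"dp": [0,0,-1],"turn": [0,0,0],"grip": 0},{"dp": [0,0,0],"turn": [0,0,0],"grip": 0}]'

```text
clock: 16.15
eef_pos: [0.5737, -0.0538, 0.1174]
orientation: [-2.196, -2.241, 0.005]
ft_force: [0.2, 0.1, -10.2]
grip_width: 0.0099
grip_force: 58.3
```

>>> play_rows --rows '[{"dp": [0,0,-1],"turn": [0,0,0],"grip": 0},{"dp": [0,0,-1],"turn": [0,0,0],"grip": 0},{"dp": [0,0,-1],"turn": [0,0,0],"grip": 0},{"dp": [0,0,-1],"turn": [0,0,0],"grip": 0},{"dp": [0,0,0],"turn": [0,0,0],"grip": 0}]'

```text
clock: 16.77
eef_pos: [0.5763, -0.0544, 0.127]
orientation: [2.197, 2.241, 0.003]
ft_force: [-2.8, -0.1, -4.5]
grip_width: 0.0098
grip_force: 60.0
```

>>> play_rows --rows '[{"dp": [0,0,0],"turn": [0,0,0],"grip": 0},{"dp": [0,0,-2],"turn": [0,0,0],"grip": 0},{"dp": [0,0,-2],"turn": [0,0,0],"grip": 0},{"dp": [0,0,-2],"turn": [0,0,0],"grip": 0},{"dp": [0,0,-2],"turn": [0,0,0],"grip": 0},{"dp": [0,0,-2],"turn": [0,0,0],"grip": 0},{"dp": [0,0,-2],"turn": [0,0,0],"grip": 0},{"dp": [0,0,0],"turn": [0,0,0],"grip": 0},{"dp": [0,0,0],"turn": [0,0,0],"grip": 0}]'

```text
clock: 17.9
eef_pos: [0.5752, -0.0541, 0.1357]
orientation: [-2.199, -2.243, 0.0]
ft_force: [0.2, 0.9, -5.0]
grip_width: 0.0099
grip_force: 60.0
```

>>> play_rows --rows '[{"dp": [0,0,-2],"turn": [0,0,0],"grip": 0},{"dp": [0,0,-3],"turn": [0,0,0],"grip": 0},{"dp": [0,0,-3],"turn": [0,0,0],"grip": 0},{"dp": [0,0,-2],"turn": [0,0,0],"grip": 0},{"dp": [0,0,0],"turn": [0,0,0],"grip": 0},{"dp": [0,0,0],"turn": [0,0,0],"grip": 0},{"dp": [0,0,0],"turn": [0,0,0],"grip": 0},{"dp": [0,0,0],"turn": [0,0,0],"grip": 0}]'

```text
clock: 18.9
eef_pos: [0.5752, -0.0541, 0.1456]
orientation: [-2.199, -2.243, 0.0]
ft_force: [0.0, -0.3, -5.5]
grip_width: 0.0099
grip_force: 60.0
```

```bash
python3 - <<'E'
from h import *
c=ctrl.calibration('wrist');p,d=ctrl.grab_frame('wrist')
P=cloud(d,c);s=ctrl.state();print(s['eef_pos'],s['ft_force'],s['grip_width'],s['grip_force'])
def fit(P,m,n):
    Q=P[m];b,*_=np.linalg.lstsq(np.c_[Q[:,:2]-[.575,-.054],np.ones(len(Q))],Q[:,2],rcond=None)
    print(n,len(Q),'z centre',b[2],'slopes deg',np.degrees(b[:2]),cv2.minAreaRect(Q[:,:2].astype(np.float32)))
def blue(p): q=p.astype(int);return (q[...,2]>100)&(q[...,2]>1.6*q[...,0])&(q[...,2]>1.4*q[...,1])
fit(P,blue(p)&(d>0)&(P[...,2]>.11)&(P[...,2]<.15)&(abs(P[...,0]-.575)<.11)&(abs(P[...,1]+.054)<.1),'wrist')
Q=P[(P[...,2]>.13)&(P[...,2]<.16)&(abs(P[...,0]-.5427)<.03)&(abs(P[...,1]-.0701)<.025)];print('tube top',len(Q),np.median(Q,0))
p,d=ctrl.grab_frame('side');P=cloud(d,ctrl.calibration('side'));cv2.imwrite('pics/s3.png',cv2.resize(p[100:300,130:350,::-1],None,fx=3,fy=3,interpolation=2)[:600])
fit(P,blue(p)&(d>0)&(P[...,2]>.11)&(P[...,2]<.15)&(abs(P[...,0]-.575)<.11)&(abs(P[...,1]+.054)<.1),'side')
E
```

```text
[ 0.5752052  -0.05406882  0.14569084] [ 0.10889497 -0.62235425 -5.06252365] 0.009836101348634897 60.00364422798157
wrist 72099 z centre 0.12882445342615997 slopes deg [-0.30615338 -0.44323522] ((0.5746219158172607, -0.05421683192253113), (0.1851412057876587, 0.16552622616291046), 1.0893081426620483)
tube top 2717 [0.5453774  0.06061794 0.14248748]
side 2965 z centre 0.12812459007314544 slopes deg [-0.20355101 -0.68845674] ((0.5753108859062195, -0.05066555738449097), (0.18530450761318207, 0.1640772521495819), 0.9211219549179077)
```

View pics/s3.png

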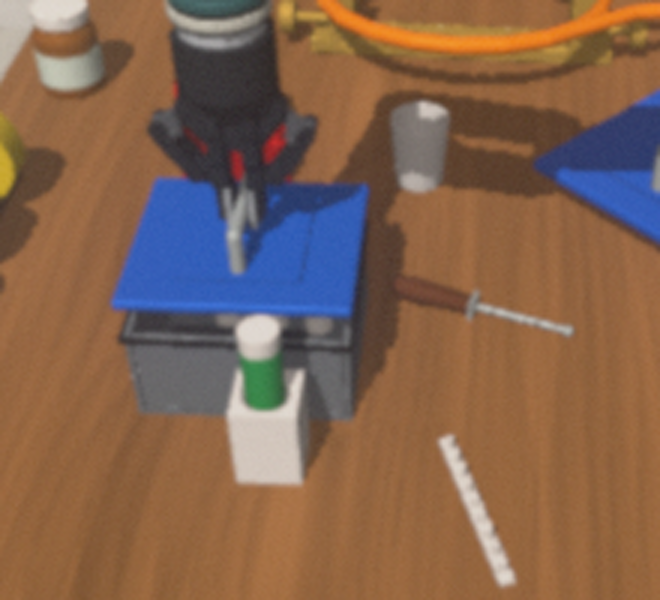

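The side view shows the lid held level about 30 mm above the box (measured top 128–129 mm against 98–99 mm shut), with the plug clear of the rim. The tube is home in the socket at (262,360), so I'm handing in.

```bash
python3 -c "
from cell import ctrl
print(ctrl.hand_in())"
```

```text
the job is handed in; nothing more can be done
None
```

The job is handed in; the hand-in returned no verdict. At the last check the tube was fully home in the socket and released, and the lid was held level by its handle about 30 mm above its seat.

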